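Latch the door of the dust filter box

TASK

The filter is back in the dust filter box: swing its drop-down door up against the rubber seal, drop the wire loop of the draw latch into the catch on top of the door and draw it back under the hook, then press the latch lever over until it lies flat on the box and keeps the door pulled tight. It is thin sheet metal and the catch is never set quite the same, so feel your way and force nothing. Leave the screwdriver and the tin beside the vise where they are.

Things in the scene. Friction and masses are not known exactly. Their poses are not given: they have to be found in the camera images.
- filter_box: Grey sheet-steel box fixed on the bench, 130 x 130 mm, 115 mm high. Origin: centre of its underside; z up; its x runs from the door end (towards the robot's left) to the round hose stub at the back, y across. The latch lies on the middle line y = 0 of its top face (z = 115 mm). Pairs (x, z) below are mm in this frame.
- door: Drop-down door at the box's -x end: grey pan 27 mm thick, 130 mm wide, 107 mm high, flush with the box top when shut; carries the catch on its top edge. Origin: middle of its hinge line, at (-67, 18). Its z runs up the door, its x through it towards the box; the pan spans x -28 to -1, z -10 to 97 mm.
- door_hinge (a joint): Door angle: 0 = metal to metal, grows as the top tips out (at angle a the door's z axis is (-sin a, cos a) in box x, z). Starts at 0.22 to 0.34. The stiff hinge keeps it where it is left; about 5 N at the top edge moves it. The rubber seal meets it at 0.16 and below that pushes back, about 4.5 N per mm at the top edge.
- catch_rear (a point): Seat of the loop's bar in the catch if the catch stood at the rear end of its slots: door frame x -8, y 0, z 106 mm (9 mm over the door's top face), axes as the door's. The steel catch, 26 mm wide, has slotted feet and really stands 0 to 12 mm in front (-x) of that (not measured; feel for it). The hook wall is 2.5 mm behind the bar's centre, the trough floor 2.5 mm below.
- mouth_rear (a point): Middle of the catch's mouth for the same rear end: 3.3 mm in front (-x) of the seat, moving with it. Mouth: 6.6 mm from the hook's lip (edge straight over the seat, 4 to 7 mm up, its flat roof reaching 10 mm back) to a front wall 3 mm thick. The bar drops in within 0.8 mm of mid-mouth; else it stops 9.5 mm (roof) or 8.5 mm (front wall) too high. Once down, draw it back under the lip.
- lever: Steel latch lever: plate 24 mm wide, 3 mm thick, reaching 57 mm from its pivot. Origin on the pivot, x along the lever to its rolled tip, y across; the plate's outer face lies 5 mm from the pivot line. It is pressed on that face, near the tip. More than 40 N bends it.
- lever_pivot (a point): The lever's pivot on the box top, at (-46, 128), axis along the box's y.
- lever_tip (a point): Rolled free end of the lever, 54 mm from the pivot.
- lever_hinge (a joint): Lever angle: 0 = flat on the box, pointing away from the door; pi/2 upright; starts at 1.75 to 2.0, leaning to the door. Friction holds it where left. With the loop hooked and taut it stands at 1.1 to 1.9; pressing it over from there takes 5 to 15 N near the tip; it passes centre at about 0.25, then drops flat by itself and holds.
- loop: Wire loop: steel wire 5 mm thick, 41 mm wide over its two sides, 62 mm from pin to bar. Origin on its pin, which rides on the lever 20 mm from the pivot, 0.14 rad on the box-top side of the lever's line. Starts about level, out over the door; friction holds it. Gripped by its sides it moves freely up, down, to and fro, the lever following. Held and forced on the catch with over 15 N it bends.
- loop_bar (a point): Middle of the loop's cross bar (5 mm thick, 30 mm long, along the box's y), the part that goes into the catch.
- screwdriver: Yellow-handled screwdriver 173 mm long, lying in front of the saw; leave it.
- wax_tin: Flat round red tin, 78 mm across, lying left of the vise; leave it.

How it is judged:
On the way:
1. the door stands against its seal and the loop's bar lies down in the catch, the lever still up (x of loop_bar in the frame of catch_rear between -0.018 and 0.0015 m and z of loop_bar in the frame of catch_rear between -0.003 and 0.0035 m and value of joint door_hinge below 0.19 rad and value of joint lever_hinge above 0.7 rad), for 0.2 s.
At the end, for the whole second after the job is handed in: the lever lies flat (within 0.05 rad), the loop's bar sits in the catch and pulls on it with more than 10 N, and the door is drawn into its seal (below 0.14 rad) (value of joint lever_hinge below 0.05 rad and value of joint door_hinge below 0.14 rad and contact force between loop and door above 10 N and x of loop_bar in the frame of catch_rear between -0.018 and 0.0015 m and z of loop_bar in the frame of catch_rear between -0.003 and 0.0035 m); the robot touches nothing.
It fails at once if the held loop is forced against the catch or the door with more than 15 N (contact force between loop and door above 15 N and contact force between the fingers and loop above 1 N).
It fails at once if the lever is pressed with more than 40 N (contact force between the fingers and lever above 40 N and contact force between the fingers and loop below 1 N).
It fails at once if the door is pushed with more than 40 N (contact force between the fingers and door above 40 N).
It fails at once if the screwdriver or the tin is shifted by more than 30 mm (distance of any of screwdriver, wax_tin from where it was at the start of the episode above 0.03 m).
It also fails if it takes over 67 s, if anything falls off the work surface, if the arm or the gripper's body presses on something with over 40 N, if the wrist force passes 120 N, or if a joint passes its speed limit or range.

ROBOT

A 6-joint arm with a two-finger parallel gripper is mounted at the origin on a cart in front of the work surface, level with it; the furniture and walls round the work are solid. World frame = base frame: x ahead of the robot, y to its left, z up, the work surface at z = 0. Lengths are in m, angles in rad, forces in N, time in s.
With the tool pointing down it reaches from about 0.3 to 0.875 m from the base axis. Payload 6.4 kg.
Tool frame: the origin (TCP) lies at the centre of the arm's flange, where the gripper is bolted on; the fingertips stand 166 mm ahead of it and the grasp point (between the pads) lies 147 mm ahead of it; z points along the fingers, y is the line along which they close (so a half turn about z gives the same grasp; the last joint's range is limited). The gripper opens to 88 mm and grips with 3 to 60 N. Pads are 18 mm wide; open, the fingers measure 123 mm over their backs; the gripper's body (75 mm by 187 mm) begins 45 mm behind the grasp point.
Start: joints at [0.931, 0.181, 1.607, -0, 1.354, -0.206], TCP at [0.242, 0.522, 0.405] pointing down, gripper open.
Joint ranges: [-2.99, 2.99], [-0.89, 2.07], [0.3, 2.58], [-1.14, 4.28], [0, 2.63], [-3.12, 3.12]. Speed limits (rad/s): [2.57, 2.57, 3.01, 3.14, 3.14, 3.14].

INTERFACE

Orientations are given as a unit quaternion [w, x, y, z].
In Python, from workcell import env, solver, imaging, models gives the robot as it stands. Calls block until the motion is done:
- env.movep(position, orientation): joint-space move of the TCP to a pose.
- env.move_l(position, max_speed=0.15, orientation=None): straight line of the TCP; orientation=None keeps the orientation; max_speed is the mean speed in m/s.
- env.movej(angles): joint-space move.
- env.gripper_to(opening): opening from 0.0 (shut) to 1.0 (fully open); the grip force is fixed at half the most; returns when the fingers have stopped.
- env.sleep(seconds).
- solver.ik(position, orientation): joint angles nearest the present ones, or None.
- imaging.get_image(name): name is "scene" or "side" or "wrist"; returns a dict with "img" (420x560x3 uint8, red, green, blue), "depth" (420x560 float32, m along the optical axis (not along the pixel's ray), 0 where there is no reading), "intrinsics" (3x3 intrinsics, pixels), "world_to_cam" (4x4, takes a point from world to camera coordinates); the wrist camera has in their place "T_tool_cam" (4x4, takes a point from camera to tool coordinates, whose origin is the TCP and whose axes are the flange's). Camera axes: x right, y down, z forward; pixel columns grow to the right and rows downward; lengths in m; the calibration is good to about 2 mm. A picture is of the moment at which its call begins: read the wrist's pose just before it.
A pose or a line that the arm cannot do raises env.Unreachable and nothing moves.
- env.close_job(): hands the job in; it is judged then, once.
Trained networks look in the newest picture that a camera, given by its name, has taken for a name from the list of things; names that differ only in an ending like _2 or _b are one class to them, and where a whole thing is asked for, a point or a joint stands for the part that bears it (a point fixed in the world has none). Each returns a list of dicts, best first, with "p" (0 to 1); they miss things now and then, are a little off and sometimes report something else, mostly with a low value. They report only what shows in the picture. A call takes as long as a camera call.
- models.recognise(camera, thing): "uv" ([column, row] in pixels, amid what is visible of it).
- models.silhouettes(camera, thing): "mask" (420x560 bool, what is visible of it) and "uv" ([column, row] in pixels, amid what is visible of it).
- models.tip_of(camera, thing): "uv" ([column, row] in pixels: a listed point, or the origin of a listed thing).
Readings, each from a call of its own:
- env.read_clock(): time.
- env.read_joint_pos(): joint angles.
- env.read_qvel(): joint speeds.
- env.read_effort(): joint torques, N m.
- env.read_ee_pos(): TCP position.
- env.read_ee_rot(): TCP orientation.
- env.read_force(): force on the tool from outside, world axes, zero at the start.
- env.read_wrist_torque(): the same for the moment, N m.
- env.read_grip_width(): opening from 0.0 (shut) to 1.0 (fully open).
- env.read_gripper_force(): force on a finger pad.
Only numpy, scipy, OpenCV 4.12 (cv2) and the standard library are available. Lean on these libraries where they do the work, as an engineer would, in place of code of your own. Each camera call takes 0.05 s, during which the arm holds its last target. There are 200 camera calls.

## Working session

There is one attempt and no reset: what is moved stays moved. The work goes in short steps, each a Python script; the robot and the scene stay as the last script left them, time stands still between calls to the robot, and variables do not carry over. Pictures are saved under pics/ and viewed, at most 10 in all, crops included, and the job is handed in when it is done.

```bash
ls; mkdir -p pics; cat > h.py <<'E'
import numpy as np, cv2
from workcell import env, solver, imaging, models
def cam(name):
    R=None
    if name=='wrist':
        p=np.array(env.read_ee_pos()); q=np.array(env.read_ee_rot())
        from scipy.spatial.transform import Rotation as Ro
        T=np.eye(4);T[:3,:3]=Ro.from_quat([q[1],q[2],q[3],q[0]]).as_matrix();T[:3,3]=p
    d=imaging.get_image(name)
    d['c2w']=T@d['T_tool_cam'] if name=='wrist' else np.linalg.inv(d['world_to_cam'])
    return d
def ray(d,uv):
    K=d['intrinsics'];v=np.array([(uv[0]-K[0,2])/K[0,0],(uv[1]-K[1,2])/K[1,1],1.])
    return d['c2w'][:3,3],d['c2w'][:3,:3]@v
def pt(d,uv):
    u,v=int(round(uv[0])),int(round(uv[1]));w=d['depth'][max(0,v-1):v+2,max(0,u-1):u+2];w=w[w>0]
    if not len(w): return None
    o,r=ray(d,uv);return o+r*np.median(w)
def tri(l):
    A=np.zeros((3,3));b=np.zeros(3)
    for d,uv in l:
        o,r=ray(d,uv);r=r/np.linalg.norm(r);P=np.eye(3)-np.outer(r,r);A+=P;b+=P@o
    return np.linalg.solve(A,b)
def save(d,n): cv2.imwrite('pics/'+n+'.png',d['img'][:,:,::-1])
E
python3 - <<'E'
from h import *
np.set_printoptions(precision=4,suppress=True)
print(env.read_clock(),env.read_ee_rot())
D={}
for c in ['scene','side','wrist']:
    D[c]=d=cam(c);save(d,c+'0');print(c,d['c2w'])
    for t in ['filter_box','door','catch_rear','lever','lever_pivot','lever_tip','loop','loop_bar']:
        r=models.tip_of(c,t)[:2]
        print(c,t,[(np.round(x['uv'],1),round(x['p'],2),pt(d,x['uv'])) for x in r])
print(env.read_clock())
cv2.imwrite('pics/all0.png',cv2.resize(np.hstack([D['scene']['img'],D['side']['img']])[:,:,::-1],(800,300)))
E
```

```text
pics
0.0 [-0.0004  0.2152  0.9766 -0.0008]
scene [[ 0.545  -0.6133  0.5717 -0.0258]
 [-0.8384 -0.4041  0.3658 -0.1543]
 [ 0.0067 -0.6787 -0.7344  0.7435]
 [ 0.      0.      0.      1.    ]]
scene filter_box [(array([369. , 292.7]), 0.73, array([ 0.4105, -0.0644,  0.0932])), (array([357. , 217.3]), 0.45, array([0.5454, 0.0284, 0.1135]))]
scene door []
scene catch_rear [(array([335.8, 231.9]), 0.86, array([0.479 , 0.0424, 0.1242]))]
scene lever [(array([361.6, 238.9]), 0.85, array([ 0.4835, -0.0084,  0.1325]))]
scene lever_pivot []
scene lever_tip [(array([359.6, 218.4]), 0.62, array([0.4826, 0.0032, 0.1829]))]
scene loop [(array([366.1, 233.1]), 0.45, array([ 0.4952, -0.0109,  0.1392])), (array([359.1, 220.3]), 0.19, array([0.4792, 0.0023, 0.1815]))]
scene loop_bar [(array([333.8, 215.8]), 0.65, array([0.481 , 0.052 , 0.1621]))]
side [[-0.4224  0.7244 -0.5448  0.932 ]
 [ 0.9064  0.3386 -0.2526  0.3754]
 [ 0.0015 -0.6005 -0.7996  0.8016]
 [ 0.      0.      0.      1.    ]]
side filter_box [(array([182.3, 204.8]), 0.72, array([0.5395, 0.0043, 0.1114])), (array([196.3, 155.3]), 0.38, arr
[... 302 characters left out ...]
. ]), 0.62, array([ 0.4964, -0.0018,  0.1451]))]
side lever_tip [(array([196.1, 158.5]), 0.81, array([0.4822, 0.008 , 0.1756]))]
side loop [(array([190.9, 166.1]), 0.78, array([0.4917, 0.0014, 0.1627])), (array([207.6, 214.2]), 0.65, array([0.5342, 0.051 , 0.1042]))]
side loop_bar [(array([217.3, 176.8]), 0.53, array([0.4914, 0.0526, 0.1598]))]
wrist [[ 0.4192  0.8762  0.2379  0.1804]
 [ 0.9079 -0.4046 -0.1098  0.5491]
 [ 0.0001  0.262  -0.9651  0.3835]
 [ 0.      0.      0.      1.    ]]
wrist filter_box [(array([151.9, 395.2]), 0.2, array([0.2118, 0.5119, 0.3346]))]
wrist door []
wrist catch_rear []
wrist lever []
wrist lever_pivot []
wrist lever_tip []
wrist loop []
wrist loop_bar []
1.35
```

View pictures.

View pics/all0.png

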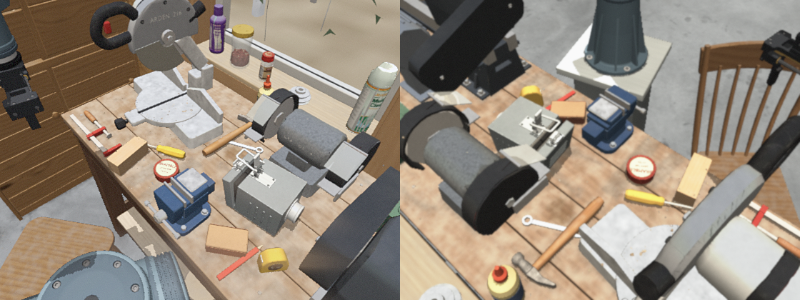

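```bash
python3 - <<'E'
import cv2,numpy as np
a=cv2.imread('pics/scene0.png')[190:320,280:420];b=cv2.imread('pics/side0.png')[130:260,130:270]
cv2.imwrite('pics/crop0.png',cv2.resize(np.hstack([a,b]),(800,371),interpolation=cv2.INTER_CUBIC))
E
```

```text
(no output)
```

View pics/crop0.png

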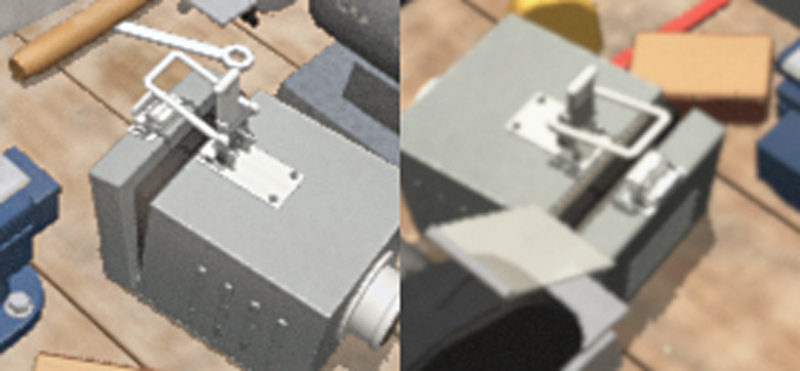

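```bash
cat >> h.py <<'E'
def cloud(d):
    v,u=np.nonzero(d['depth']>0);K=d['intrinsics'];z=d['depth'][v,u]
    P=np.c_[(u-K[0,2])/K[0,0]*z,(v-K[1,2])/K[1,1]*z,z]
    return P@d['c2w'][:3,:3].T+d['c2w'][:3,3]
def down(yaw_ydir):  # tool pointing down, tool y along horizontal dir
    pass
E
python3 - <<'E'
from h import *
import pickle
np.set_printoptions(precision=4,suppress=True,linewidth=150)
# wrist view above: camera sits ~ 0.07 off TCP; look from TCP z .42
q=env.read_ee_rot(); p=env.read_ee_pos()
V=[]
for P in [(0.42,0.03,0.42),(0.42,0.10,0.40)]:
    env.movep(P,q); d=cam('wrist'); V.append(d)
    save(d,'w%d'%len(V))
    for t in ['catch_rear','mouth_rear','lever_pivot','lever_tip','loop_bar','filter_box','door']:
        print(t,[(np.round(x['uv'],1),round(x['p'],2),pt(d,x['uv'])) for x in models.tip_of('wrist',t)[:1]])
V+= [cam('scene'),cam('side')]
pickle.dump(V,open('V.pkl','wb'))
for d in V:
    C=cloud(d);m=(abs(C[:,2]-.115)<.0035)&(abs(C[:,0]-.5)<.13)&(abs(C[:,1])<.15);C=C[m]
    print(len(C),C[:,2].mean(),cv2.minAreaRect((C[:,:2]*1000).astype(np.float32)))
print(env.read_clock())
cv2.imwrite('pics/w12.png',cv2.resize(np.hstack([V[0]['img'],V[1]['img']])[:,:,::-1],(800,300)))
E
```

```text
catch_rear [(array([329.9, 264.8]), 0.63, array([0.4698, 0.044 , 0.1588]))]
mouth_rear [(array([332.4, 265.8]), 0.76, array([0.4711, 0.0453, 0.1591]))]
lever_pivot [(array([269.3, 290.6]), 0.83, array([ 0.4751, -0.0059,  0.1481]))]
lever_tip [(array([287., 320.]), 0.65, array([0.3969, 0.0415, 0.3327]))]
loop_bar [(array([349.5, 287.5]), 0.57, array([0.4911, 0.05  , 0.1603]))]
filter_box []
door [(array([284.1, 237.9]), 0.66, array([0.4835, 0.0033, 0.0215]))]
catch_rear [(array([251.1, 310.9]), 0.71, array([0.3924, 0.1054, 0.3106]))]
mouth_rear [(array([254. , 311.9]), 0.78, array([0.3926, 0.106 , 0.3112]))]
lever_pivot [(array([187.7, 334.8]), 0.58, array([0.3902, 0.0928, 0.3142]))]
lever_tip [(array([191. , 379.6]), 0.69, array([0.4857, 0.0061, 0.1807]))]
loop_bar [(array([259. , 340.3]), 0.96, array([0.3969, 0.1053, 0.3147]))]
filter_box [(array([178.9, 275.8]), 0.76, array([0.4034, 0.0585, 0.2326]))]
door [(array([233.9, 270.5]), 0.77, array([0.4553, 0.0418, 0.1098]))]
12015 0.11400392508429498 ((484.1763916015625, -30.739524841308594), (182.79344177246094, 250.01266479492188), 82.9190673828125)
6669 0.11368635634272539 ((479.7079162597656, -22.084793090820312), (166.34617614746094, 132.39837646484375), 77.58622741699219)
4185 0.11598291288985714 ((489.84991455078125, -35.128326416015625), (189.25245666503906, 270.0390625), 80.70731353759766)
3507 0.11388447184840048 ((480.44622802734375, -2.2018890380859375), (249.26869201660156, 241.6902618408203), 74.72262573242188)
4.5333
```

View pics/w12.png

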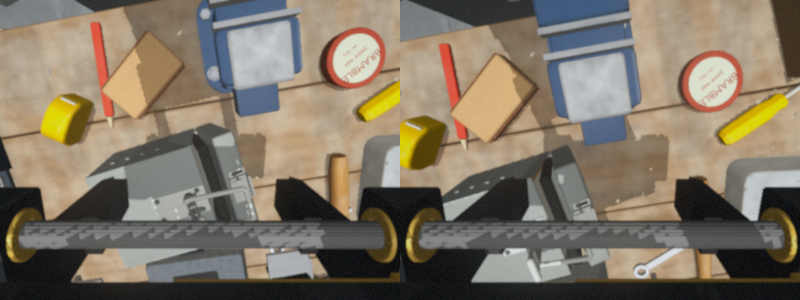

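```bash
python3 - <<'E'
from h import *
import pickle
from scipy import ndimage as nd
np.set_printoptions(precision=1,suppress=True,linewidth=150)
V=pickle.load(open('V.pkl','rb'))
H=np.full((400,400),0.)
for i,d in enumerate(V):
    K=d['intrinsics'];z=d['depth'];v,u=np.mgrid[:420,:560]
    P=np.stack([(u-K[0,2])/K[0,0]*z,(v-K[1,2])/K[1,1]*z,z],-1)@d['c2w'][:3,:3].T+d['c2w'][:3,3]
    m=(z>0)&(abs(P[...,2]-.115)<.004)&(abs(P[...,0]-.5)<.12)&(abs(P[...,1])<.14)
    # plane-normal filter: local z variation
    L,n=nd.label(nd.binary_opening(m,np.ones((3,3))))
    s=nd.sum(m,L,range(1,n+1));
    for k in np.argsort(-s)[:2]:
        C=P[L==k+1]; c,sz,a=cv2.minAreaRect((C[:,:2]*1000).astype(np.float32))
        print(i,int(s[k]),'z',C[:,2].mean()*1000,np.array(c),np.array(sz),a)
    C=P[(z>0)];I=((C[:,:2]-[.25,-.15])*1000).astype(int);ok=((I>=0)&(I<400)).all(1)&(C[:,2]<.3)
    if i>1: np.maximum.at(H,(I[ok,0],I[ok,1]),C[ok,2])
# coarse height map 20mm, rows x from .25, cols y from -.15
print(H.reshape(20,20,20,20).max((1,3))*1000//1)
E
```

```text
0 9429 z 114.0673162518936 [456.  -53.8] [130.1  88.7] 82.8419418334961
0 1568 z 113.68030793345133 [533.2 -86.1] [92.4 29.1] 68.0915756225586
1 2902 z 113.84497198602787 [503.2 -69. ] [74.4 47.9] 65.81248474121094
1 1092 z 113.71321760190332 [444.6   6.7] [28.1 51.6] 65.25992584228516
2 3535 z 116.32000852091899 [476.7 -55.1] [129.7 133. ] 82.78016662597656
2 164 z 113.27376278385498 [462.8  49.3] [26.4 69.4] 81.69940948486328
3 2905 z 113.8139218419317 [478.3 -55.1] [131.3 131.5] 83.10457611083984
3 167 z 113.72314645569244 [430.8  -6. ] [46.5 21.9] 85.0830078125
[[  4.   3.   4.   4.  12.  12.   4.   4.   5.   4.   4.  73. 129. 131.  88.  87.  77.  77.   0.   0.]
 [  5.   4.   4.  10.  12.   4.  32.  35.  35.   4.   3.  27. 132. 131. 132. 132. 130.  80.   4.   0.]
 [ 65.  65.   4.  12.  34.  35.  35.  35.  36.  34.   6.  22. 133. 133. 133. 132. 130.   5.   3.   2.]
 [ 69.  68.  59.  32.  35.  35.  35.  35.  35.  34.   5. 130. 133. 133. 133. 132. 133.  15.   4.   4.]
 [ 69.  69.  58.  12.  36.  35.  36.  35.  35.  34.  20. 131. 138. 139. 137. 136. 107.   3.   1.  49.]
 [ 67.  62.  
[... 832 characters left out ...]
 119. 119. 120. 117. 114. 160. 109.   1.   3.   4.   3.   4.   6.   6.   4.  22.]
 [201. 116. 117. 118. 120. 118. 118. 119. 114. 114. 109.   5.   4.   5.  11.   4.  22.  27.   4.   5.]
 [203.   4.   0.   0.   0.   0.   0.   0. 112. 112.  99.   1.   3.   4.   4.   5.  30.  33.   3.  56.]
 [168. 162. 165.   0.   0.   0.   0.   0.   0. 201. 197. 136. 128.   4.   4.   3.  31.  33.   4.  54.]
 [193. 192. 187. 183. 176. 165. 167.   0. 212. 213. 211. 207. 202.   5.   3.   2.  34.  30.  56.  54.]
 [204. 204. 202. 202. 198. 190. 186. 179. 231. 228. 223. 221. 204.   5.   4.  24.  31.  26.  54.  55.]
 [207. 208. 207. 206. 204. 203. 199. 193. 237. 237. 237. 233.   5.   4.   8.  28.  30.   0.  54.  54.]]
```

```bash
python3 - <<'E'
from h import *
import pickle
np.set_printoptions(precision=1,suppress=True,linewidth=150)
V=pickle.load(open('V.pkl','rb'))
for i in (0,2,3):
    C=cloud(V[i]);C=C[(C[:,0]>.52)&(C[:,0]<.7)&(C[:,2]<.3)]
    print(i)
    for y in np.arange(-.03,.15,.015):
        c=C[abs(C[:,1]-y)<.0075]
        print(int(y*1000),[ (int(1000*np.sort(k[:,0])[2]) if len(k:=c[c[:,2]>h])>4 else -1) for h in (.15,.17,.18,.19,.2,.21,.22)])
# boxframe heights of features
c=np.array([.4775,-.0551]);th=np.deg2rad(262.9);R=np.array([[np.cos(th),-np.sin(th)],[np.sin(th),np.cos(th)]])
for i in (0,2,3):
    C=cloud(V[i]);B=np.c_[(C[:,:2]-c)@R,C[:,2]]*1000
    B=B[(abs(B[:,1])<13)&(B[:,0]<20)&(B[:,0]>-150)]
    print(i)
    for x in range(-140,-20,3):
        b=B[abs(B[:,0]-x)<1.5]
        if len(b): print(x,len(b),np.percentile(b[:,2],[2,25,50,75,98]),end=';')
    print()
    for t in ():pass
E
```

```text
0
-30 [-1, -1, -1, -1, -1, -1, -1]
-15 [-1, -1, -1, -1, -1, -1, -1]
0 [-1, -1, -1, -1, -1, -1, -1]
15 [-1, -1, -1, -1, -1, -1, -1]
30 [-1, -1, -1, -1, -1, -1, -1]
45 [-1, -1, -1, -1, -1, -1, -1]
60 [-1, -1, -1, -1, -1, -1, -1]
75 [-1, -1, -1, -1, -1, -1, -1]
90 [-1, -1, -1, -1, -1, -1, -1]
105 [-1, -1, -1, -1, -1, -1, -1]
120 [-1, -1, -1, -1, -1, -1, -1]
134 [-1, -1, -1, -1, -1, -1, -1]
2
-30 [607, 616, 622, 633, 649, -1, -1]
-15 [612, 622, 627, 638, 656, -1, -1]
0 [621, 627, 634, 648, -1, -1, -1]
15 [637, 637, 637, 637, 637, 637, 637]
30 [585, 585, 585, 585, 591, 603, 618]
45 [583, 583, 583, 583, 590, 604, 622]
60 [587, 587, 587, 587, 594, 611, 627]
75 [591, 591, 591, 591, 600, 615, 630]
90 [594, 594, 594, 594, 604, 619, -1]
105 [-1, -1, -1, -1, -1, -1, -1]
120 [-1, -1, -1, -1, -1, -1, -1]
134 [-1, -1, -1, -1, -1, -1, -1]
3
-30 [614, 623, 627, 640, 654, -1, -1]
-15 [623, 626, 632, 645, 662, -1, -1]
0 [632, 633, 639, 654, -1, -1, -1]
15 [637, 637, 637, 637, 637, 637, 637]
30 [586, 586, 586, 586, 597, 612, 623]
45 [585, 585, 585, 585, 599, 614, 628]
60 [589, 589, 589, 589, 601, 618, 6
[... 3764 characters left out ...]
11.9];-77 14 [109.  109.6 110.  110.7 111.5];-74 14 [109.7 110.4 110.9 112.2 113.1];-71 6 [107.6 109.1 109.5 109.8 110.1];-65 26 [110.9 114.5 117.1 178.8 182. ];-62 57 [ 66.2 115.9 178.  180.9 183.2];-59 95 [ 58.6  94.  113.9 167.5 181.5];-56 82 [ 55.9 102.  147.2 154.1 161.9];-53 66 [114.5 119.6 134.7 140.3 154.2];-50 25 [113.8 117.8 124.9 130.2 150.6];-47 11 [113.3 115.9 117.6 128.1 153.6];-44 9 [113.1 114.7 115.8 119.2 148. ];-41 2 [115.5 118.1 121.  123.9 126.6];-38 2 [113.2 113.7 114.3 114.9 115.5];-35 4 [114.9 115.7 117.1 118.2 118.4];-32 3 [115.9 116.  116.1 116.3 116.5];-29 6 [113.6 114.4 115.4 116.2 116.6];-26 4 [114.2 114.8 115.6 116.3 116.5];-23 10 [112.7 114.3 115.2 116.4 118. ];
```

```bash
cat >> h.py <<'E'
from scipy.spatial.transform import Rotation as Ro
C0=np.array([.4775,-.0551,0]);TH=np.deg2rad(262.9)
BX=np.array([np.cos(TH),np.sin(TH),0]);BY=np.array([-np.sin(TH),np.cos(TH),0]);BZ=np.array([0,0,1.])
RB=np.c_[BX,BY,BZ]
def b2w(p): return C0+RB@(np.array(p)/1000.)
def w2b(p): return RB.T@(np.array(p)-C0)*1000
def quat(zb,yb): # tool z and y axes in box frame
    z=RB@np.array(zb,float);z/=np.linalg.norm(z);y=RB@np.array(yb,float);y-=z*(y@z);y/=np.linalg.norm(y)
    q=Ro.from_matrix(np.c_[np.cross(y,z),y,z]).as_quat();return np.r_[q[3],q[:3]],z
def tcp(tip,z,off=166): return b2w(tip)-z*off/1000  # box-mm point of fingertips
def force(): return RB.T@np.array(env.read_force())  # box axes
E
python3 - <<'E'
from h import *
np.set_printoptions(precision=2,suppress=True,linewidth=150)
t=np.deg2rad(40);zb=[np.sin(t),0,-np.cos(t)]
best=None
for s in (1,-1):
    q,z=quat(zb,[s*np.cos(t),0,s*np.sin(t)])
    j=solver.ik(tcp([-160,0,150],z),q); j2=solver.ik(tcp([-115,0,83],z),q)
    print(s,j,j2)
    if j is not None and j2 is not None:
        c=np.abs(np.array(j)-env.read_joint_pos()).max()
        if best is None or c<best[0]: best=(c,s,q,z)
c,s,q,z=best
env.gripper_to(0.0)
env.movep(tcp([-190,0,190],z),q)
env.move_l(tcp([-155,0,83],z),.15)
f0=force();print('f0',f0,env.read_clock())
x=-155
while x<-95:
    x+=1.5 if f<0 else 0 if False else 0
    break
f=0
while x<-90:
    x+=2 if abs(f)<2 else .7
    env.move_l(tcp([x,0,83],z),.05)
    f=(force()-f0)[0]
    if abs(f)>1: print(round(x,1),round(f,1),end=' | ')
    if f<-13: break
print(env.read_clock(),force()-f0)
env.move_l(tcp([x-3,0,83],z),.03);print(force()-f0)
env.move_l(tcp([-160,0,83],z),.15)
env.move_l(tcp([-190,0,190],z),.2)
print(env.read_clock())
E
```

```text
1 [ 0.33  0.43  1.65 -0.62  1.45  2.22] [ 0.26  0.49  1.73 -0.67  1.3   2.26]
-1 [ 0.33  0.43  1.65 -0.62  1.45 -0.92] [ 0.26  0.49  1.73 -0.67  1.3  -0.88]
f0 [-1.18  0.48  0.08] 7.4333Traceback (most recent call last):
  File "<stdin>", line 19, in <module>
NameError: name 'f' is not defined. Did you mean: 'f0'?
```

```bash
python3 - <<'E'
from h import *
np.set_printoptions(precision=2,suppress=True,linewidth=150)
t=np.deg2rad(40);zb=[np.sin(t),0,-np.cos(t)]
s=-1;q,z=quat(zb,[s*np.cos(t),0,s*np.sin(t)])
f0=force();x=-155;f=0
while x<-90:
    x+=2 if abs(f)<2 else .7
    env.move_l(tcp([x,0,83],z),.05)
    f=(force()-f0)[0]
    if abs(f)>1: print(round(x,1),round(f,1),end=' | ')
    if f<-13: break
print(env.read_clock(),force()-f0)
env.move_l(tcp([x-3,0,83],z),.03);print(force()-f0)
env.move_l(tcp([-160,0,83],z),.15)
env.move_l(tcp([-190,0,190],z),.2)
print(env.read_clock())
E
```

```text
-151 1.6 | -147 1.3 | -145 1.6 | -143 1.7 | -139 1.5 | -137 1.2 | -135 1.1 | -131 1.6 | -129 1.6 | -127 1.7 | -125 1.2 | -123 1.1 | -121 1.1 | -119 -3.8 | -118.3 -6.2 | -117.6 -7.3 | -116.9 -8.8 | -116.2 -7.7 | -115.5 -9.3 | -114.8 -10.6 | -114.1 -9.4 | -113.4 -9.9 | -112.7 -10.7 | -112.0 -12.0 | -111.3 -13.8 | 14.6833 [-13.79  -2.91   7.58]
[0.65 0.11 0.54]
16.1
```

```bash
python3 - <<'E'
from h import *
import pickle
np.set_printoptions(precision=1,suppress=True,linewidth=150)
q,z=quat([0,0,-1],[0,1,0])
print(solver.ik(tcp([-40,0,230],z),q))
env.gripper_to(0.75)
env.movep(tcp([-50,0,230],z),q)
d=cam('wrist');save(d,'w3');pickle.dump(d,open('d3.pkl','wb'))
for t in ['catch_rear','mouth_rear','lever_pivot','lever_tip','loop_bar','door']:
    for x in models.tip_of('wrist',t)[:1]:
        P=pt(d,x['uv']); print(t,np.round(x['uv'],1),round(x['p'],2),w2b(P) if P is not None else 0)
C=cloud(d);B=w2b(C.T.T.T) if 0 else ((C-C0)@RB)*1000
for lo,hi in ((-12,12),(40,60),(-60,-40)):
    b0=B[(B[:,1]>lo)&(B[:,1]<hi)];print(lo)
    for x in range(-124,-40,2):
        b=b0[abs(b0[:,0]-x)<1]
        if len(b): print(x,len(b),np.percentile(b[:,2],[5,50,95]),end=';')
m=(B[:,2]>150)&(B[:,2]<190)&(B[:,0]>-140)&(abs(B[:,1])<45);b=B[m]
for x in range(-114,-40,4):
    k=b[abs(b[:,0]-x)<2]
    if len(k): print(x,k[:,1].min(),k[:,1].max(),np.median(k[:,2]))
print(env.read_clock())
E
```

```text
[-0.3 -0.   1.8 -0.   1.3 -0.2]
catch_rear [283.4 148.5] 0.79 [-89.8   0.4 126.4]
mouth_rear [285.4 142.3] 0.69 [-93.9   1.7 126.5]
lever_pivot [281.3 212.6] 0.94 [-60.8  -0.8 181. ]
lever_tip [284.8 210.8] 0.79 [-61.8   1.1 180.9]
door [281.2 163.8] 0.61 [-77.2  -1.1 110.7]
-12
-124 49 [-2.4 -1.   0.3];-122 48 [-2.3 -1.1  0.1];-120 47 [-2.6 -1.2  0. ];-118 48 [-2.5 -1.4 -0.3];-116 48 [-2.4 -1.  -0. ];-114 48 [-2.4 -1.3  0.1];-112 48 [-2.7 -1.3  0.1];-110 91 [ -2.3  -0.6 124.3];-108 309 [ -2. 159. 161.];-106 130 [159.3 160.6 161.5];-104 82 [158.2 159.6 160.7];-102 35 [114.8 116.  116.8];-100 142 [115.5 124.7 126.6];-98 106 [125.1 126.4 127.3];-96 108 [125.3 126.5 127.5];-94 108 [125.6 126.8 128. ];-92 108 [125.8 127.  128.1];-90 108 [125.8 126.9 128.2];-88 108 [124.9 126.  127.1];-86 72 [124.4 125.4 126.3];-84 40 [111.  111.9 113. ];-82 96 [109.6 111.  112.4];-80 81 [106.4 108.7 110.1];-78 111 [108.7 110.  111.5];-76 1521 [111.7 307.6 309.7];-74 1831 [112.7 309.8 329.3];-72 5036 [309.9 327.5 330.4];-70 708 [110.9 310.  311.3];-68 379 [108.2 319.3 320.3];-66 290 [318.2 318.9 319.5];-6
[... 3010 characters left out ...]
92316497 156.09995826681467
-82 -20.34309604091005 19.989918135952085 155.51370581260196
-78 -20.519762297379234 20.125966081954942 154.7779714937318
-74 -20.61898716250416 19.67389421290457 154.10675032276924
-70 -20.810280277397705 19.930303199300674 153.1840053215952
-66 -20.282622799748747 20.07152541389922 152.613332907337
-62 -20.45781803445442 20.115355144679675 180.2874300226049
-58 -20.526345522201044 19.700815501948192 181.2507534700767
-54 -19.894654327289274 19.819370165654938 150.8000164196275
-50 -20.05004126857265 19.289453170856547 150.48747941350135
-46 -20.713672745129486 20.01369466150424 150.93682042332478
-42 -19.47612525517662 19.4052815664654 150.76176470726097
18.2833
```

View pics/w3.png

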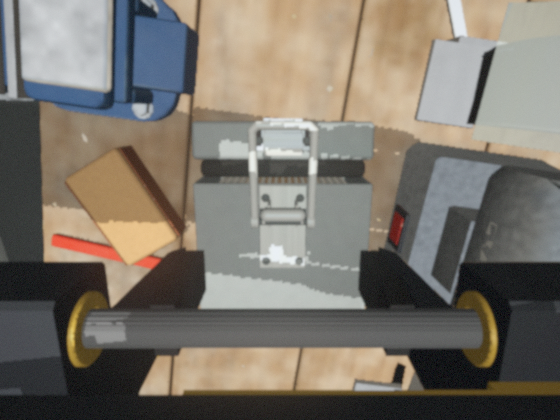

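```bash
cat >> h.py <<'E'
PV=np.array([-46.,128.]);A0=.16
ZB=np.array([np.sin(np.deg2rad(15)),.139,0]);ZB[2]=-np.sqrt(1-ZB@ZB)
def gq(): return quat(ZB,[0,1,0])
def d2b(xd,zd,a=A0): return np.array([-67+xd*np.cos(a)-zd*np.sin(a),18+xd*np.sin(a)+zd*np.cos(a)])
def grip_of(B,g): # bar -> grip point, box x,z ; also lever angle
    v=PV-B;d=np.linalg.norm(v);c=(62**2-d*d-400)/(40*d)
    b=np.arctan2(v[1],v[0])+np.arccos(np.clip(c,-1,1))
    pin=PV+20*np.array([np.cos(b),np.sin(b)])
    return pin+g*(B-pin)/62,b+.14
E
python3 - <<'E'
from h import *
np.set_printoptions(precision=2,suppress=True,linewidth=150)
q,z=gq()
G=np.array([-88,-.3,155.2])
T=lambda G:tcp(np.array(G)+6.5*ZB,z)
print(grip_of(np.array([-107.5,158.7]),43.3),solver.ik(T(G),q),solver.ik(T([-85,-.3,128]),q))
env.movep(T(G+[-8,0,40]),q)
env.move_l(T(G),.12)
print(env.read_clock(),force())
env.gripper_to(0.3)
print(env.read_clock(),force(),env.read_grip_width()*88,env.read_gripper_force())
d=cam('wrist');save(d,'w4')
for t in ['loop_bar','catch_rear','mouth_rear']:
    for x in models.tip_of('wrist',t)[:1]:
        P=pt(d,x['uv']); print(t,np.round(x['uv'],1),round(x['p'],2),w2b(P) if P is not None else 0)
E
```

```text
(array([-89.08, 155.47]), np.float64(1.7323529998235743)) [-0.    0.07  1.96 -0.33  1.03  0.26] [-0.01  0.11  1.98 -0.34  0.97  0.28]
19.225 [-0.2   0.35 -0.71]
19.75 [-0.5   0.82  0.12] 39.49105188647128 29.644239842891693
loop_bar [285.6 243.7] 0.72 [-107.79   -0.25  159.77]
catch_rear [271.7 228.3] 0.59 [-92.97  -1.37 126.72]
mouth_rear [272.9 223.1] 0.65 [-95.72  -0.86 126.55]
```

View pics/w4.png

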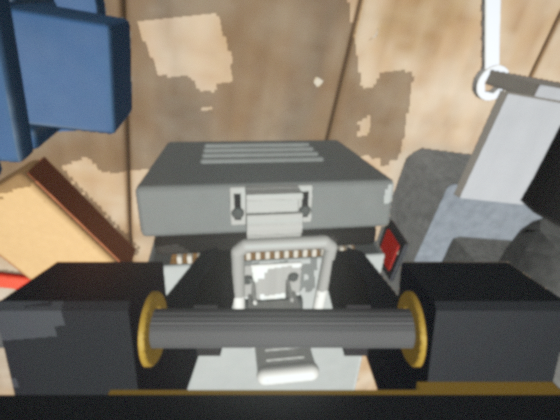

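```bash
python3 - <<'E'
from h import *
np.set_printoptions(precision=1,suppress=True,linewidth=150)
d=cam('wrist');B=((cloud(d)-C0)@RB)*1000
b0=B[(abs(B[:,1])<8)&(B[:,2]<170)]
for x in np.arange(-122,-78,1):
    b=b0[abs(b0[:,0]-x)<.5]
    if len(b): print(x,len(b),np.percentile(b[:,2],[5,50,95]),end=';')
cv2.imwrite('pics/w5c.png',cv2.resize(d['img'][130:290,190:400,::-1],(787,600),interpolation=cv2.INTER_CUBIC))
E
```

```text
-122 31 [-2.6 -1.5 -0.8];-121 25 [-2.6 -1.4 -0.5];-120 32 [-2.6 -1.5 -0.8];-119 36 [-2.6 -1.5  0.3];-118 29 [-2.4 -0.9 -0.2];-117 32 [-1.9 -1.3 -0.7];-116 24 [-2.4 -1.5 -0.5];-115 38 [-2.  -1.2 -0.1];-114 27 [-2.6 -1.3  0.2];-113 26 [-2.8 -1.  -0.2];-112 28 [-2.5 -1.2 -0.7];-111 33 [-2.5 -1.7 -0.8];-110 87 [ -2.3 122.9 158.6];-109 450 [ -1.2 123.4 159.6];-108 381 [ -1.  123.5 160.2];-107 364 [ -0.7 107.1 160.3];-106 229 [ -1.5  98.7 160.2];-105 164 [ -1.9  90.1 159.5];-104 171 [-1.6 80.4 86.9];-103 185 [-1.4 73.7 81.3];-102 216 [ -1.5  68.7 116.4];-101 139 [ -1.5 114.7 125.6];-100 295 [ -1.2 116.1 126.2];-99 223 [ -1.4 116.5 126.5];-98 208 [ -1.6 116.1 126.6];-97 215 [ -1.4 116.5 126.9];-96 143 [ -1.9 117.  127.1];-95 90 [ -1.8 126.2 127.3];-94 93 [ -1.8 126.5 127.5];-93 113 [ -1.8 126.1 127.6];-92 95 [ -1.7 126.6 127.7];-91 91 [ -2.1 126.6 127.4];-90 54 [ -2.  126.5 127.2];-89 43 [125.7 126.3 127.1];-88 34 [125.4 125.9 126.4];-87 3 [124.9 125.3 125.5];
```

View pics/w5c.png

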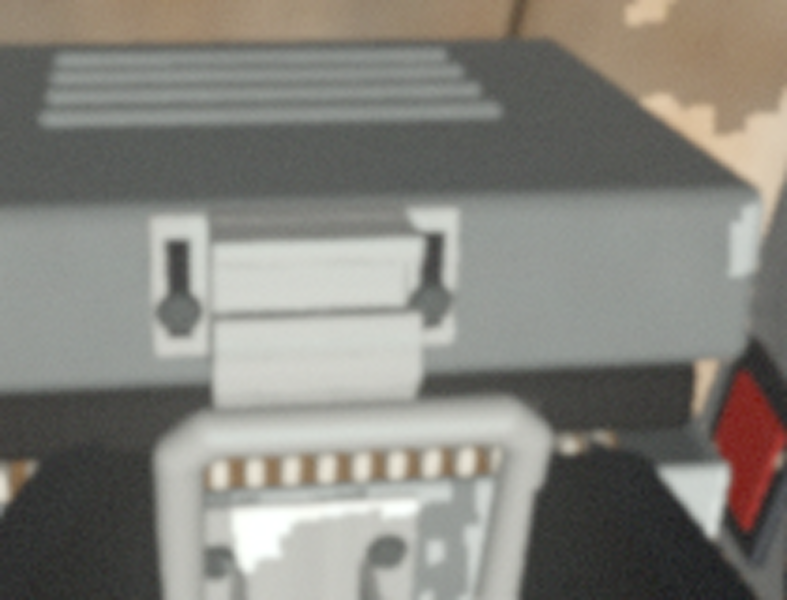

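```bash
cat >> h.py <<'E'
g0=42.4
OFF=np.array([-88,155.2])-grip_of(np.array([-107.3,158.6]),g0)[0]
def go_bar(xd,zd,v=.1):
    B=d2b(xd,zd);G,L=grip_of(B,g0);G=G+OFF
    env.move_l(tcp(np.array([G[0],-.3,G[1]])+6.5*ZB,gq()[1]),v);return B,L
E
python3 - <<'E'
from h import *
np.set_printoptions(precision=1,suppress=True,linewidth=150)
print(OFF)
go_bar(-19.9,135);print(go_bar(-19.9,121,.06));env.sleep(.1)
f0=force();print(f0,env.read_clock())
zd=121
def probe(xd,zd,zmin,fmax=4.):
    while zd>zmin:
        zd-=.6; go_bar(xd,zd,.03); f=force()-f0
        print(round(zd,1),f,end='|')
        if np.hypot(f[0],f[2])>fmax: break
    print(env.read_clock());return zd
z=probe(-19.9,zd,112.5)
E
```

```text
[-0. -0.]
(array([-105.9,  134.3]), np.float64(1.683685084497518))
[-0.   1.5  3.1] 20.6583
120.4 [0.1 1.1 0. ]|119.8 [-0.1  0.8  0.3]|119.2 [-0.1  0.6  2.8]|118.6 [0.8 1.6 1.5]|118.0 [0.5 2.1 1.8]|117.4 [0.8 2.4 1.1]|116.8 [0.4 3.  2.1]|116.2 [0.7 2.8 2.4]|115.6 [0.9 2.7 1.7]|115.0 [1.1 4.7 2.5]|114.4 [1.1 3.7 1.4]|113.8 [0.5 4.8 2.2]|113.2 [0.5 3.7 2.6]|112.6 [0.3 3.6 1.8]|112.0 [1.1 3.7 2.2]|24.4083
```

```bash
cat > p.py <<'E'
from h import *
np.set_printoptions(precision=1,suppress=True,linewidth=150)
def probe(f0,xd,zd,dx,dz,n,fmax):
    for i in range(n):
        xd+=dx;zd+=dz; go_bar(xd,zd,.03); f=force()-f0
        print(round(xd,1),round(zd,1),f,end='|')
        if np.hypot(f[0],f[2])>fmax: break
    print(env.read_clock());return xd,zd
E
python3 - <<'E'
from p import *
f0=np.array([0,1.5,3.1])
probe(f0,-19.9,112,0,-.6,11,5.5)
d=cam('wrist');save(d,'w6')
for x in models.tip_of('wrist','loop_bar')[:1]:
    P=pt(d,x['uv']); print(np.round(x['uv'],1),round(x['p'],2),w2b(P) if P is not None else 0)
cv2.imwrite('pics/w6c.png',cv2.resize(d['img'][130:290,190:400,::-1],(787,600),interpolation=cv2.INTER_CUBIC))
E
```

```text
-19.9 111.4 [0.7 3.3 2. ]|-19.9 110.8 [0.6 3.8 1.4]|-19.9 110.2 [1.2 4.3 2.1]|-19.9 109.6 [1.  4.  1.5]|-19.9 109.0 [0.7 4.4 2.3]|-19.9 108.4 [0.8 3.4 2. ]|-19.9 107.8 [0.2 3.4 2.1]|-19.9 107.2 [-0.4  3.8  2.8]|-19.9 106.6 [0.5 4.  2. ]|-19.9 106.0 [-0.9  4.2  2.2]|-19.9 105.4 [0.4 4.1 2.4]|27.1583
[283.4 237.1] 0.79 [-103.5    0.3  124.8]
```

View pics/w6c.png

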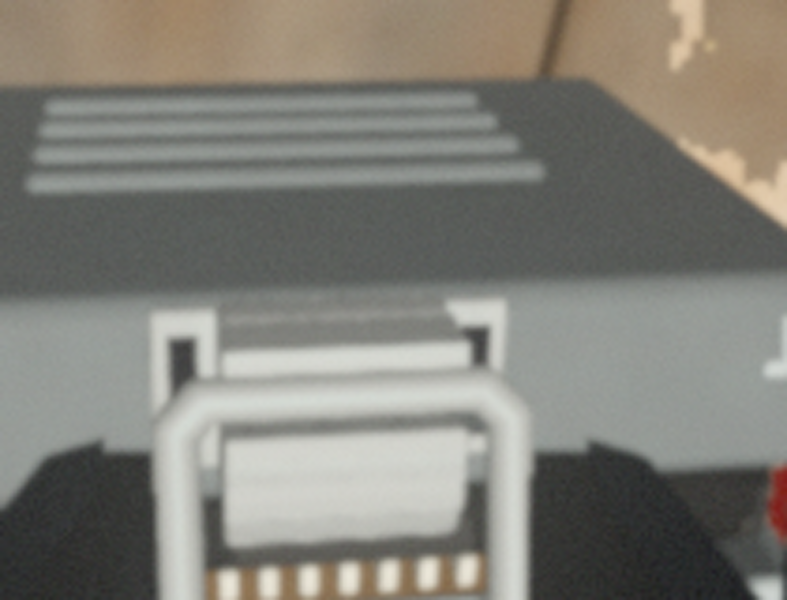

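```bash
cat >> p.py <<'E'
def look():
    d=cam('wrist');B=((cloud(d)-C0)@RB)*1000
    b=B[(abs(B[:,1])<11)&(B[:,2]<130)&(B[:,2]>105)]
    for x in np.arange(-111,-94,1):
        k=b[abs(b[:,0]-x)<.5]
        if len(k): print(int(x),len(k),np.percentile(k[:,2],[10,50,90]),end=';')
    print()
    return d
E
python3 - <<'E'
from p import *
f0=np.array([0,1.5,3.1])
look()
print(w2b(np.array(env.read_ee_pos())+.166*gq()[1]), 'tip')
probe(f0,-19.9,105.4,0,-.5,4,5.5)
look()
E
```

```text
-110 112 [121.  122.9 123.9];-109 438 [116.7 120.4 123.8];-108 444 [110.8 114.3 123.8];-107 293 [105.6 107.6 123.6];-106 121 [106.6 122.9 124.5];-105 222 [122.  123.5 124.9];-104 151 [123.5 124.4 125.3];-103 117 [124.  124.7 125.3];-102 62 [123.9 124.4 124.8];-101 46 [123.3 124.8 126.5];-100 228 [123.6 125.1 126.3];-99 136 [125.  126.  126.6];-98 130 [125.5 126.2 126.8];-97 175 [118.2 126.  126.8];-96 160 [117.5 126.4 127.1];-95 111 [125.9 126.6 127.4];
[-84.5   0.9 122. ] tip
-19.9 104.9 [-0.2  4.6  1.2]|-19.9 104.4 [0.2 3.8 2.1]|-19.9 103.9 [-0.1  4.2  1.9]|-19.9 103.4 [0.4 4.4 1.9]|28.3083
-110 106 [121.1 122.7 123.7];-109 457 [116.4 120.2 123.7];-108 455 [110.7 114.4 123.7];-107 308 [105.7 107.6 123.7];-106 37 [105.9 107.1 123. ];-105 145 [121.3 122.1 123. ];-104 163 [121.6 122.7 123.5];-103 123 [122.2 122.9 123.6];-102 83 [122.3 122.8 123.3];-101 55 [121.9 124.3 126.3];-100 243 [123.6 125.3 126.3];-99 133 [124.9 126.  126.7];-98 131 [125.4 126.1 126.8];-97 233 [117.  125.5 126.8];-96 201 [116.4 126.  127.1];-95 101 [125.9 126.6 127.3];
```

```bash
python3 - <<'E'
from p import *
f0=np.array([0,1.5,3.1])
xd,zd=probe(f0,-19.9,103.4,0,-.4,7,5)
look()
E
```

```text
-19.9 103.0 [-0.   3.6  1.3]|-19.9 102.6 [0.1 4.  1.9]|-19.9 102.2 [0.  4.6 1.9]|-19.9 101.8 [-0.5  4.4  1.9]|-19.9 101.4 [0.5 3.9 2.3]|-19.9 101.0 [-0.5  4.5  2. ]|-19.9 100.6 [0.2 2.6 2.2]|30.1083
-110 119 [121.3 122.8 123.9];-109 469 [116.3 120.2 123.6];-108 475 [110.7 114.3 123.8];-107 314 [105.6 107.4 123.6];-106 28 [105.6 106.7 122.6];-105 21 [120.6 120.8 121.3];-104 120 [120.  120.7 121.4];-103 119 [119.9 120.8 121.5];-102 103 [120.2 120.7 121.3];-101 73 [120.  120.7 126.4];-100 246 [123.3 125.  126.3];-99 147 [124.9 125.9 126.7];-98 180 [116.6 125.8 126.7];-97 307 [116.3 118.5 126.7];-96 209 [116.5 125.9 127.1];-95 127 [126.1 126.6 127.2];
```

```bash
python3 - <<'E'
from p import *
f0=np.array([0,1.5,3.1])
xd,zd=probe(f0,-19.9,100.6,.5,0.0,9,4.5)
look();print(xd,zd)
E
```

```text
-19.4 100.6 [-2.5  3.8  2.2]|-18.9 100.6 [-2.8  3.4  3. ]|-18.4 100.6 [-2.5  4.4  3.3]|-17.9 100.6 [-3.1  3.7  1.7]|-17.4 100.6 [-3.4  3.8  2.8]|-16.9 100.6 [-3.4  4.1  2.1]|-16.4 100.6 [-1.1  4.4  2. ]|-15.9 100.6 [-3.3  4.4  1.2]|-15.4 100.6 [-4.8  3.6  2. ]|32.4083
-110 109 [121.2 122.8 124. ];-109 477 [116.8 120.4 123.7];-108 467 [110.5 114.1 123.9];-107 299 [105.6 107.4 123.6];-106 26 [106.  106.8 122.9];-103 3 [121.  121.3 121.3];-102 126 [116.5 119.5 121. ];-101 389 [115.7 119.5 121.9];-100 410 [120.2 123.6 126.1];-99 239 [121.  125.3 126.4];-98 141 [125.4 126.2 126.8];-97 130 [125.7 126.4 127.1];-96 126 [125.7 126.5 127. ];-95 119 [126.1 126.7 127.3];
-15.399999999999999 100.6
```

```bash
python3 - <<'E'
from p import *
f0=np.array([0,1.5,3.1])
xd,zd=probe(f0,-15.4,100.6,.4,0.0,8,7)
look();print(xd,zd)
for c in ('scene','side'):
    pass
E
```

```text
-15.0 100.6 [-7.1  3.7  1.3]|32.7083
-111 1 [124.6 124.6 124.6];-110 96 [121.1 123.  123.9];-109 475 [116.6 120.4 123.7];-108 460 [110.5 114.2 123.8];-107 308 [105.6 107.6 123.6];-106 27 [105.9 106.9 122.5];-103 2 [118.  119.6 121.2];-102 132 [116.3 119.1 120.5];-101 394 [116.  119.8 122. ];-100 405 [120.2 123.7 126. ];-99 233 [121.  125.2 126.5];-98 144 [125.3 126.1 126.9];-97 125 [125.4 126.3 126.8];-96 123 [125.7 126.5 127.1];-95 124 [125.7 126.5 127.2];
-15.0 100.6
```

```bash
cat >> p.py <<'E'
TT=np.deg2rad(20);PZ=np.array([np.sin(TT),0,-np.cos(TT)])
def lp(L,extra=0):
    u=np.array([np.cos(L),np.sin(L)]);n=np.array([-np.sin(L),np.cos(L)])
    c=PV+44*u+(5+9*abs(np.sin(TT-L))+extra)*n
    return tcp([c[0],0,c[1]],quat(PZ,[0,1,0])[1])
E
python3 - <<'E'
from p import *
print('L',grip_of(d2b(-16.6,106),g0))
q,z=quat(PZ,[0,1,0])
print(solver.ik(lp(1.9,25),q),solver.ik(lp(0.0,0),q))
env.gripper_to(0.8)
p=np.array(env.read_ee_pos());zt=gq()[1]
env.move_l(p-zt*.075,.15)
d=cam('wrist');save(d,'w7')
for c in ('scene','side'):
    e=cam(c)
    for t in ('lever_tip','loop_bar'):
        for x in models.tip_of(c,t)[:1]:
            P=pt(e,x['uv']); print(c,t,round(x['p'],2),w2b(P) if P is not None else 0)
env.gripper_to(0.0)
env.movep(lp(1.9,40),q)
env.move_l(lp(1.9,15),.12);print(env.read_clock())
cv2.imwrite('pics/w7c.png',d['img'][:,:,::-1])
E
```

```text
L (array([-82.8, 128.8]), np.float64(1.6579517569534707))
[ 0.1  0.2  1.8 -0.4  1.2  0.3] [-0.1  0.2  1.9 -0.4  1.1  0.2]
scene lever_tip 0.92 [-52.1   6.  168.2]
scene loop_bar 0.45 [-95.4  -5.3 130.1]
side lever_tip 0.52 [-120.7   65.6  273.8]
side loop_bar 0.5 [-101.6    3.5  117.8]
36.175
```

View pics/w7c.png

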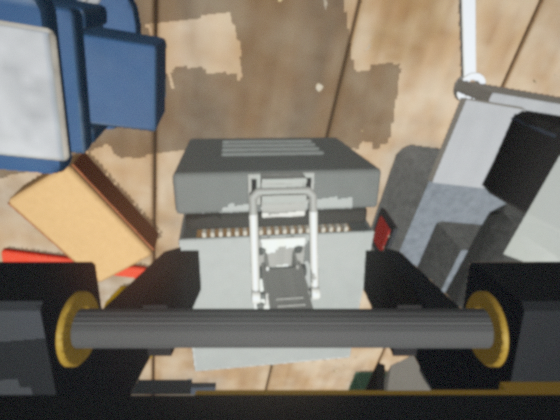

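```bash
python3 - <<'E'
from p import *
f0=force();print(f0)
L=1.9;m=0
while L>.14:
    L-=.06
    env.move_l(lp(L),.08); f=np.linalg.norm(force()-f0)
    print(round(L,2),round(f,1),end='|')
    if f>24: print('stop');break
print(env.read_clock())
d=look();save(d,'w8')
E
```

```text
[-0.2 -0.3  0. ]
1.84 0.8|1.78 1.0|1.72 0.7|1.66 3.9|1.6 7.9|1.54 6.7|1.48 8.2|1.42 10.0|1.36 12.6|1.3 13.1|1.24 14.1|1.18 15.1|1.12 15.8|1.06 17.7|1.0 17.1|0.94 18.2|0.88 18.7|0.82 17.5|0.76 18.9|0.7 18.3|0.64 18.4|0.58 17.1|0.52 17.7|0.46 17.5|0.4 15.8|0.34 1.7|0.28 0.6|0.22 0.6|0.16 1.1|0.1 1.1|43.8
-98 155 [123.5 126.1 127.9];-97 688 [109.  119.5 128.1];-96 264 [126.8 127.6 128.5];-95 215 [126.6 127.6 128.4];
```

```bash
python3 - <<'E'
from p import *
f0=np.array([-.2,-.3,0])
for L in (.05,.0):
    env.move_l(lp(L),.05);f=force()-f0;print(L,f)
    if np.linalg.norm(f)>10: break
env.move_l(lp(0,60),.15)
q,z=quat([0,0,-1],[0,1,0])
env.movep(tcp([-20,0,250],z),q)
d=cam('wrist');save(d,'w9');s=cam('side')
B=((cloud(d)-C0)@RB)*1000
for y0,y1,r in ((-9,9,range(-112,16,3)),(40,60,range(-112,-60,3))):
    b0=B[(B[:,1]>y0)&(B[:,1]<y1)&(B[:,2]<200)]
    for x in r:
        k=b0[abs(b0[:,0]-x)<1]
        if len(k): print(x,len(k),np.percentile(k[:,2],[10,50,90]),end=';')
    print()
a=s['img'][130:260,130:270];a=cv2.resize(a,(380,353),interpolation=cv2.INTER_CUBIC);b=cv2.resize(d['img'],(471,353))[:,:420]
cv2.imwrite('pics/w9c.png',np.hstack([a,b])[:,:,::-1]);print(env.read_clock())
E
```

```text
0.05 [-0.   1.6  0.1]
0.0 [-1.4 -1.2  2.5]
-112 44 [-1.9 -1.  -0.2];-109 35 [-2.5 -1.5 -0.3];-106 36 [-2.4 -1.3 -0.3];-97 78 [126.7 127.6 128.5];-94 102 [118.3 119.4 127.5];-91 77 [118.3 119.4 120.3];-88 77 [124.1 128.4 129.7];-85 78 [128.3 129.1 130. ];-82 77 [128.2 129.2 129.9];-79 78 [128.1 129.1 130.3];-76 78 [127.  127.8 128.9];-73 47 [112.5 114.4 127.2];-70 48 [109.2 110.5 111.4];-67 51 [110.6 111.2 112.2];-64 72 [110.9 112.2 113.7];-61 71 [115.  115.9 116.5];-58 70 [114.9 115.7 116.5];-55 59 [114.8 115.7 116.3];-52 67 [115.1 115.8 126.2];-49 74 [114.7 115.5 129. ];-46 86 [115.8 129.4 130.5];-43 71 [128.1 129.3 130.3];-40 71 [131.  131.8 132.5];-37 74 [130.9 131.9 132.6];-34 69 [130.9 131.7 132.5];-31 73 [130.9 131.7 132.5];-28 68 [130.9 131.7 132.4];-25 73 [131.  131.7 132.5];-22 63 [130.6 131.6 132.6];-19 70 [131.  131.7 132.4];-16 68 [131.  131.6 132.5];-13 62 [130.9 131.7 132.3];-10 55 [131.4 132.2 133.2];-7 64 [131.  131.7 132.4];-4 55 [131.2 132.1 132.8];-1 55 [130.9 131.8 132.6];2 54 [131.  131.8 133.1];5 78 [131.1 131.9 133.5];8 62 [133.9 134.4 135.5];11 45 [132.9 134.  134.6];
-112 45 [-2.8 -1.1 -0.3];-109 38 [-2.7 -1.6 -0.4];-106 38 [-2.9 -1.3 -0.4];-103 37 [-4.2 -1.2  0. ];-97 50 [111.  111.7 112.4];-94 83 [111.9 112.7 113.6];-91 81 [112.2 112.9 113.8];-88 67 [112.3 113.1 113.9];-85 82 [112.  113.2 114. ];-82 82 [112.4 113.2 114.1];-79 81 [112.2 113.3 114.1];-76 81 [112.5 113.4 114.3];-73 56 [112.2 113.1 114. ];-70 50 [109.3 110.5 111.4];-67 50 [109.9 111.3 112.2];-64 78 [111.1 112.6 113.9];-61 79 [112.9 113.8 114.4];
45.4417
```

View pics/w9c.png

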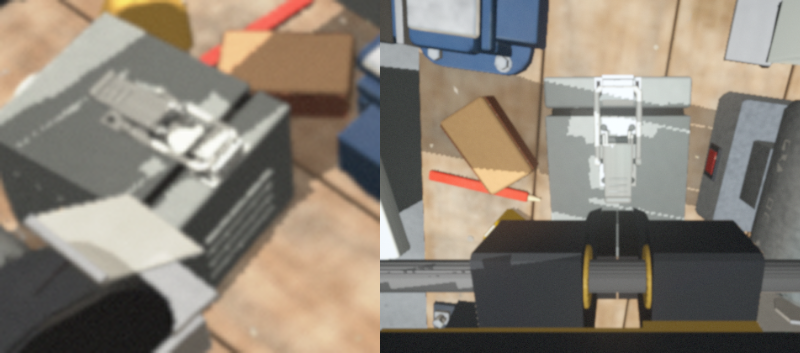

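```bash
python3 -c "
from h import *
print(env.close_job())"
```

```text
the job is handed in; nothing more can be done
None
```

The door is latched and the job is handed in at about 45 s. In the last pictures the lever lies flat, the loop's bar sits under the hook and the door is pulled into its seal at about 0.05 rad. The interface gave no verdict, I had no direct reading of the loop's pull on the catch, and I did not check the screwdriver and tin afterwards, though nothing was moved near them.

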